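# Stagger the washed dough trays to dry

### The arm

A 6-joint arm with a two-finger parallel gripper is mounted at the origin on a cart in front of the work surface, level with it; the furniture and walls round the work are solid. World frame = base frame: x ahead of the robot, y to its left, z up, the work surface at z = 0. Lengths are in m, angles in rad, forces in N, time in s.
With the tool pointing down it reaches from about 0.35 to 0.975 m from the base axis. Payload 4.9 kg.
Tool frame: the origin (TCP) lies between the finger pads; the fingertips stand 19 mm ahead of it and the grasp point (between the pads) is the TCP; z points along the fingers, y is the line along which they close (so a half turn about z gives the same grasp; the last joint's range is limited). The gripper opens to 85 mm and grips with 20 to 120 N. Pads are 22 mm wide; open, the fingers measure 114 mm over their backs; the gripper's body (76 mm by 85 mm) begins 54 mm behind the grasp point. The pads swing forward as they close: fully open they stand 13 mm farther back than shut.
Start: joints at [1.029, 0.053, 1.613, -0, 1.476, -0.119], TCP at [0.256, 0.57, 0.25] pointing down, gripper open.
Joint ranges: [-3.01, 3.01], [-1.01, 2.22], [0.06, 2.58], [-1.02, 4.17], [0.09, 2.62], [-3.14, 3.14]. Speed limits (rad/s): [2.57, 2.57, 3.14, 3.14, 3.14, 3.14].

### API

Orientations are given as a rotation vector (axis times angle).
In Python, from station import ctrl gives the robot as it stands. The module is installed in compiled form; this text tells all that it offers.
- The arm moves only by the tool servo_tool, never from a script. Its argument "increments" is a list that holds one entry, the list of rows, each a list of 5 numbers: the finger opening in cm, from 0 to 8.54, then the shift along the tool's x, y, z in cm, then the turn about the tool's z in degrees. A call has 1 to 5 rows; each row is the pose to reach, as a shift and turn from the pose commanded when the call began, along the tool's axes at that moment; what a row does not reach only later rows make up. A row lasts 1/10 s, in which the tool goes at most 50 mm and 8.59 degrees, less where a joint would pass 70% of its speed; a pose out of reach is approached as far as the arm can. A call with a gripper value outside its range is refused whole. The fingers move at their own pace and stop on an object; "newtons" is the grip in N (left out, the last holds). Time passes only in rows, so rows that repeat a pose let the fingers close. It gives the time, the measured TCP pose, the force, the opening and the grip force at its end, in the units of the state.
- ctrl.get_obs(): the state, without advancing time (a new reading comes with each control period).
- ctrl.get_image(name): name is "side" or "top" or "wrist"; returns a dict with "img" (420x560x3 uint8, red, green, blue), "fx", "fy", "cx", "cy" (pixels), "rvec" (rotation vector, rad) and "tvec" (3), from world to camera coordinates, as OpenCV has them; the wrist camera has in their place "mount" (4x4, takes a point from camera to tool coordinates, whose origin is the TCP and whose axes are the flange's). Camera axes: x right, y down, z forward; pixel columns grow to the right and rows downward; lengths in m; the calibration is good to about 2 mm. A picture is of the moment at which its call begins: read the wrist's pose just before it. There is no depth.
- ctrl.finish_job(): hands the job in; it is judged then, once.
The state is a dict: "t": time; "q": joint angles; "dq": joint speeds; "effort": joint torques, N m; "tool_pos": TCP position; "tool_rot": TCP orientation; "contact_force": force on the tool from outside, world axes, zero at the start; "wrist_torque": the same for the moment, N m; "opening": finger opening in m; "grip_force": force on a finger pad.
Only numpy, scipy, OpenCV 4.12 (cv2) and the standard library are available. Lean on these libraries where they do the work, as an engineer would, in place of code of your own. Each camera call takes 0.05 s, during which the arm holds its last target. There are 200 camera calls.

### The job

The washed dough trays must be stacked staggered, so that air gets in at the ends and they dry. Take the two trays that lean in the wire drainer and carry on the stack of two that stands on the worktop: right way up, each new tray shifted lengthways the opposite way from the one before, so that the third lies straight above the first and the fourth straight above the second, each fully seated with the groove under its floor over the end lip of the tray below. Set them down, do not drop them, and leave the lower trays and the other things where they are.

Things in the scene. Friction and masses are not known exactly. Their poses are not given: they have to be found in the camera images.
- tray_1: lowest tray of the stack, level on the worktop. All four trays are alike: blue-green plastic, 160 mm long (own x), 60 wide (own y), 40 high (own z, out of the open top), about 140 g, flat sides, walls 4 mm. Origin: centre of the underside (bottom of the ribs). Either end may lead. Each end has a lip at the top, 10 mm thick, at own x = 70 to 80 mm both ways, flush with the side rims.
- tray_2: second tray, seated on tray_1, shifted 36 mm along it to one end (which end varies). Under every tray's floor (7 mm up) are cross ribs, 8 mm thick, 44 long, at own x = +-26.5 and +-51.5 mm; each pair leaves a 17 mm groove that straddles an end lip of the tray below. Seated: level, shifted 36 mm, origin 33 mm higher, play 3.5 mm along, 4 across. Ribs on a lip or rim: up to 7 mm too high.
- tray_3: tray (as tray_1) in the drainer. It leans open side up and towards the robot: own x runs up the slope at 40 degrees, own y is level, own z leans 40 degrees from vertical; the low end rests against the upturned wires. Nothing stands beside its long sides: it can be gripped across its 60 mm width at mid-length.
- tray_4: the other tray in the drainer, leaning in the same way as tray_3, 120 mm beside it (60 mm gap). Either may be taken first.
- drainer: fixed steel wire drainer, 165 mm deep (own x), 235 wide (own y), 125 high, origin at the centre of its underside. It slopes at 40 degrees, low towards its own -x (the robot). Two lanes at own y = -60 and +60 mm; the wires under each tray turn up 16 mm at the low end. A leaning tray's origin lies 75 mm above the worktop.
- mug: bystander: small white cup with a handle, 62x92x51 mm, origin at its foot; it stands between the stack and the drainer
- timer: bystander: round red and cream kitchen timer, 63 mm wide, 44 mm high, origin at its foot; behind the work
- measuring_spoon: bystander: steel measuring spoon lying flat, 119 mm long, 16 mm high; by the hob
- tub: bystander: flat food tub with rounded corners, 63x105x26 mm, origin at its underside; behind the stack
- glass: bystander: small clear glass, 49 mm wide, 62 mm high, origin at its foot; in front of the sink

How it is judged:
On the way:
1. one tray from the drainer is seated level on the second tray, straight above the first (within 18 mm) (((z of tray_3 in the frame of tray_2 between 0.0305 and 0.0355 m and horizontal distance between tray_3 and tray_1 below 0.018 m and angle between the x axis of tray_3 and the x axis of tray_2, either way round below 0.15 rad and angle between tray_3's own z axis and vertical below 0.05 rad and contact force between the fingers and tray_3 below 0.1 N) or (z of tray_4 in the frame of tray_2 between 0.0305 and 0.0355 m and horizontal distance between tray_4 and tray_1 below 0.018 m and angle between the x axis of tray_4 and the x axis of tray_2, either way round below 0.15 rad and angle between tray_4's own z axis and vertical below 0.05 rad and contact force between the fingers and tray_4 below 0.1 N))), for 0.2 s.
At the end, for the whole second after the job is handed in: Four trays high, level (3 deg), right way up, at rest and released, each fully seated (30.5 to 35.5 mm above the one below) and in line (8 deg); third over first and fourth over second within 18 mm; second shifted 26 to 46 mm; lowest moved under 40 mm (z of tray_2 in the frame of tray_1 between 0.0305 and 0.0355 m and horizontal distance between tray_2 and tray_1 between 0.026 and 0.046 m and distance of tray_1 from where it was at the start of the episode below 0.04 m and angle between tray_2's own z axis and vertical below 0.05 rad and linear speed of each of tray_3, tray_4 below 0.01 m/s and angular speed of each of tray_3, tray_4 below 0.1 rad/s and contact force between the fingers and tray_3 below 0.1 N and contact force between the fingers and tray_4 below 0.1 N and ((z of tray_3 in the frame of tray_2 between 0.0305 and 0.0355 m and horizontal distance between tray_3 and tray_1 below 0.018 m and angle between the x axis of tray_3 and the x axis of tray_2, either way round below 0.15 rad and angle between each of tray_3, tray_4's own z axis and vertical below 0.05 rad and z of tray_4 in the frame of tray_3 between 0.0305 and 0.0355 m and horizontal distance between tray_4 and tray_2 below 0.018 m and angle between the x axis of tray_4 and the x axis of tray_3, either way round below 0.15 rad) or (z of tray_4 in the frame of tray_2 between 0.0305 and 0.0355 m and horizontal distance between tray_4 and tray_1 below 0.018 m and angle between the x axis of tray_4 and the x axis of tray_2, either way round below 0.15 rad and angle between each of tray_4, tray_3's own z axis and vertical below 0.05 rad and z of tray_3 in the frame of tray_4 between 0.0305 and 0.0355 m and horizontal distance between tray_3 and tray_2 below 0.018 m and angle between the x axis of tray_3 and the x axis of tray_4, either way round below 0.15 rad))); the robot touches nothing.
It fails at once if a tray from the drainer is dropped or thrown (faster than 0.7 m/s with no finger on it) ((linear speed of tray_3 above 0.7 m/s and contact force between the fingers and tray_3 below 0.1 N) or (linear speed of tray_4 above 0.7 m/s and contact force between the fingers and tray_4 below 0.1 N)).
It fails at once if the cup, timer, measuring spoon, tub or glass is moved by more than 50 mm (distance of any of mug, timer, measuring_spoon, tub, glass from where it was at the start of the episode above 0.05 m).
It also fails if it takes over 58 s, if anything falls off the work surface, if the arm or the gripper's body presses on something with over 40 N, if the wrist force passes 120 N, or if a joint passes its speed limit or range.

## Working session

There is one attempt and no reset: what is moved stays moved. The work goes in short steps, Python scripts to look and compute and a tool call to move; the robot and the scene stay as the last step left them, time stands still between calls to the robot, and variables do not carry over. Pictures are saved under pics/ and viewed, at most 10 in all, crops included, and the job is handed in when it is done.

Besides the shell and the picture viewer there is one more tool, called after "Emit:" as name([rows], argument=value, ...), one row to a line, values as JSON. servo_tool: Moves the arm, as the interface text tells. Its arguments: {"type":"object","properties":{"increments":{"type":"array"},"newtons":{"type":"number"}},"required":["increments"]}

```bash
ls; mkdir -p pics; python3 - <<'E'
from station import ctrl
import cv2,pickle
d={n:ctrl.get_image(n) for n in("top","side")}
pickle.dump(d,open('im0.pkl','wb'))
for n in d:
    cv2.imwrite(f'pics/{n}0.png',cv2.resize(d[n]['img'][:,:,::-1],(800,600),interpolation=cv2.INTER_CUBIC))
    print(n,[d[n][k] for k in('fx','fy','cx','cy','rvec','tvec')])
o=ctrl.get_obs();print(o)
E
```

```text
pics
top [410.2925912325755, 410.2925912325755, 276.8214694949598, 216.21421767852542, array([ 2.08194411, -2.13517659,  0.19364786]), array([-0.06477818,  0.56228163,  1.14058824])]
side [542.5644978882059, 542.5644978882059, 271.798225460502, 219.13227866606204, array([ 1.97443009, -0.47846279,  0.2955615 ]), array([-0.54010825,  0.15864317,  1.64162145])]
{'t': 0.1, 'q': array([ 1.02900820e+00,  5.33248300e-02,  1.61416320e+00,  2.83041124e-05,
        1.47597282e+00, -1.18980766e-01]), 'dq': array([ 2.18286201e-05, -2.10737554e-03, -5.34432006e-03,  2.67789572e-04,
       -4.04613109e-05, -2.02754727e-03]), 'effort': array([-1.88945532e-04, -3.94907928e+01, -3.71362674e+01, -1.45358135e-04,
        3.94384697e-03,  3.49352649e-05]), 'tool_pos': array([0.25616178, 0.56951989, 0.24916095]), 'tool_rot': array([-6.59079495e-01, -3.07103175e+00,  2.76093694e-03]), 'contact_force': array([0.22078174, 0.74037289, 0.26610228]), 'wrist_torque': array([0.03549393, 0.00640331, 0.00019208]), 'grip_force': 0.0, 'opening': 0.08523962989743199}
```

View pics/top0.png

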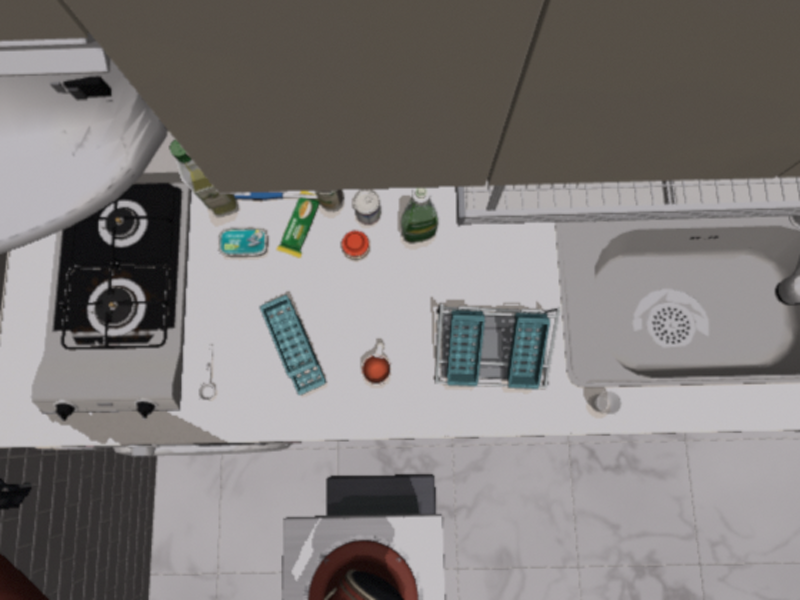

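View pics/side0.png

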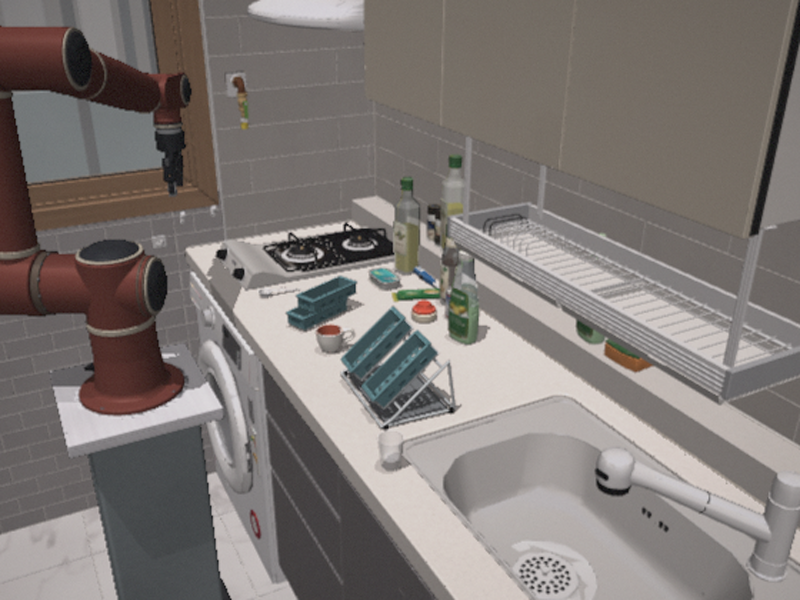

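The top view shows the stack around (295,343), the drainer trays around (464,348) and (529,350), and the mug between them at (376,368). The side view confirms both trays lean with the low end towards the robot.

```bash
cat > h.py <<'E'
import numpy as np,cv2,pickle
from scipy.spatial.transform import Rotation as R
from station import ctrl
def cam(im,o=None):
    """camera K, rotation cam->world, centre"""
    K=np.array([[im['fx'],0,im['cx']],[0,im['fy'],im['cy']],[0,0,1]])
    if 'mount' in im:
        T=np.eye(4);T[:3,:3]=R.from_rotvec(o['tool_rot']).as_matrix();T[:3,3]=o['tool_pos']
        M=T@np.array(im['mount']);return K,M[:3,:3],M[:3,3]
    Rc=cv2.Rodrigues(np.array(im['rvec']))[0];return K,Rc.T,-Rc.T@np.array(im['tvec'])
def unproj(c,px,z):
    K,Rw,C=c;d=Rw@np.linalg.solve(K,[px[0],px[1],1]);return C+d*(z-C[2])/d[2]
def proj(c,P):
    K,Rw,C=c;p=(np.atleast_2d(P)-C)@Rw@K.T;return p[:,:2]/p[:,2:]
def to(x,y,z,yaw=None):
    """cm increments in the tool frame; yaw = wanted direction (deg) of the tool y axis, mod 180"""
    o=ctrl.get_obs();M=R.from_rotvec(o['tool_rot']).as_matrix()
    d=M.T@(np.array([x,y,z])-o['tool_pos'])*100
    cur=np.degrees(np.arctan2(M[1,1],M[0,1]))
    t=0 if yaw is None else (cur-yaw+90)%180-90   # tool z down: positive turn lowers the heading
    print('d',d.round(2),'turn',round(t,1),'curyaw',cur.round(2),'pos',o['tool_pos'].round(4),'t',round(o['t'],2),'q6',o['q'][5].round(2),'F',o['contact_force'].round(1),'open',round(o['opening'],4),'grip',round(o['grip_force'],1))
E
python3 - <<'E'
from h import *
d=pickle.load(open('im0.pkl','rb'));c=cam(d['top']);f=.7
for n,p,z in[('stack c',(293,343),.07),('T2 end',(278,297),.073),('T1 end',(312,386),.04),('trayL',(464,348),.09),('trayR',(529,350),.09),('mug',(376,368),.05),('timer',(355,244),.04),('spoon',(209,370),.0),('glass',(605,402),.06)]:
    print(n,unproj(c,np.array(p)*f,z).round(3))
i=d['top']['img'][:,:,::-1]
a=cv2.resize(i[195:285,165:240],None,fx=5,fy=5,interpolation=2);b=cv2.resize(i[200:290,298:393],None,fx=4.5,fy=5,interpolation=2)
cv2.imwrite('pics/c0.png',np.hstack([a,b])[:, :800]);print(a.shape,b.shape)
to(0.5,.16,.35)
print(d['top']['img'].shape)
E
```

```text
stack c [0.494 0.127 0.07 ]
T2 end [0.588 0.158 0.073]
T1 end [0.409 0.094 0.04 ]
trayL [ 0.472 -0.211  0.09 ]
trayR [ 0.465 -0.337  0.09 ]
mug [ 0.441 -0.037  0.05 ]
timer [0.706 0.004 0.04 ]
spoon [0.451 0.318 0.   ]
glass [ 0.363 -0.485  0.06 ]
(450, 375, 3) (450, 428, 3)
d [-39.04 -27.36 -10.04] turn 0 curyaw 65.77 pos [0.2562 0.5695 0.2492] t 0.1 q6 -0.12 F [0.2 0.7 0.3] open 0.0852 grip 0.0
(420, 560, 3)
```

View pics/c0.png

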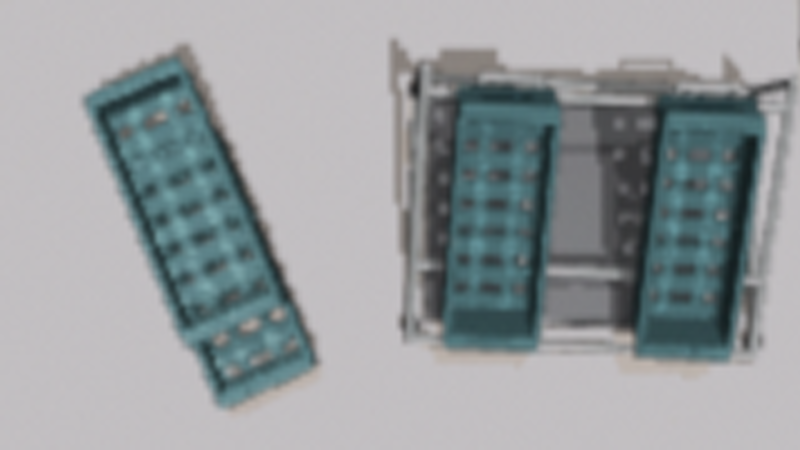

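Emit:
servo_tool([
  [[8.5,-3.8,-3,-2,-8.5],[8.5,-7.6,-6,-4,-17],[8.5,-11.4,-9,-6,-25.5],[8.5,-15.2,-12,-8,-34],[8.5,-19,-15,-10,-42]],
])

```text
t: 0.6
tool_pos: [0.3603, 0.3696, 0.3431]
tool_rot: [0.478, -3.105, 0.001]
contact_force: [-0.3, 0.9, 0.3]
opening: 0.0851
grip_force: 0.0
```

```bash
python3 -c "
from h import *
to(.48,.12,.35,109.7)"
```

```text
d [ -3.91 -27.4   -0.68] turn -2.2 curyaw 107.5 pos [0.3603 0.3696 0.3431] t 0.6 q6 -1.22 F [-0.3  0.9  0.3] open 0.0851 grip 0.0
```

Emit:
servo_tool([
  [[8.5,-0.7,-5,-0.2,-1],[8.5,-1.4,-10,-0.4,-2.2],[8.5,-2.1,-15,-0.7,-2.2],[8.5,-2.9,-20,-0.7,-2.2],[8.5,-3.6,-25,-0.7,-2.2]],
])

```text
t: 1.1
tool_pos: [0.4673, 0.1436, 0.3497]
tool_rot: [-0.528, 3.097, 0.0]
contact_force: [0.8, 0.4, 0.2]
opening: 0.085
grip_force: 0.0
```

Emit:
servo_tool([
  [[8.5,-0.3,-2.5,0,0],[8.5,-0.3,-2.5,0,0],[8.5,-0.3,-2.5,0,0]],
])

```text
t: 1.4
tool_pos: [0.4779, 0.1227, 0.3493]
tool_rot: [0.526, -3.096, -0.001]
contact_force: [0.0, 0.3, 0.2]
opening: 0.085
grip_force: 0.0
```

```bash
python3 - <<'E'
from h import *
to(.465,-.27,.36,92)
o=ctrl.get_obs();im=ctrl.get_image('wrist');pickle.dump((o,im),open('w1.pkl','wb'))
print(im['fx'],np.array(im['mount']).round(3))
cv2.imwrite('pics/w1.png',cv2.resize(im['img'][:,:,::-1],(800,600),interpolation=2))
E
```

```text
d [ 14.19 -36.64  -1.08] turn 17.3 curyaw 109.28 pos [0.4779 0.1227 0.3493] t 1.4 q6 -1.81 F [0.  0.3 0.2] open 0.085 grip 0.0
332.28035613673717 [[-0.001 -0.965 -0.263  0.065]
 [ 1.    -0.    -0.001 -0.001]
 [ 0.001 -0.263  0.965 -0.123]
 [ 0.     0.     0.     1.   ]]
```

View pics/w1.png

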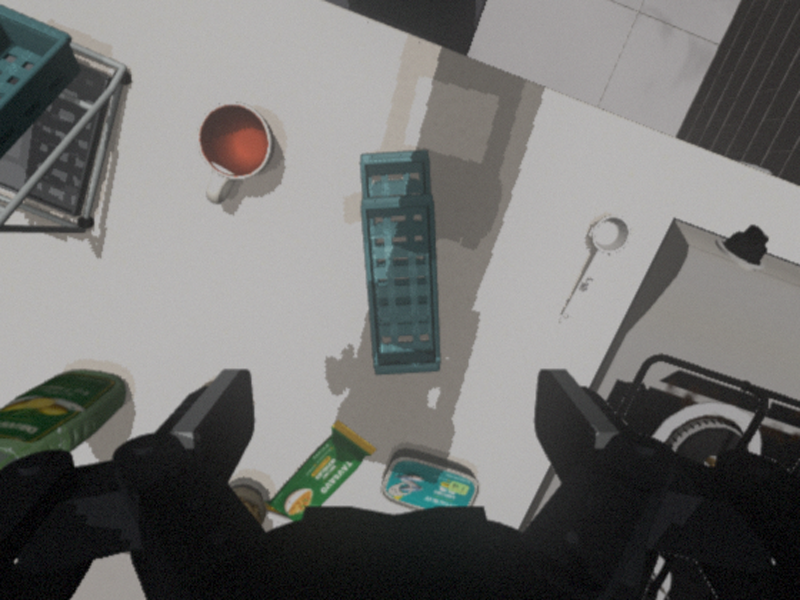

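The wrist view shows the stack: tray_2 rim from (364,196)-(436,196) to (376,374)-(440,369), with tray_1's end protruding at the top (towards the robot), (362,153)-(428,150). I'll fit the silhouettes.

```bash
cat >> h.py <<'E'
from scipy.optimize import minimize
def teal(im):
    h=cv2.cvtColor(im['img'],cv2.COLOR_RGB2HSV);return cv2.inRange(h,(82,60,25),(102,255,200))
def box(p,yaw,tilt=0,z0=.007):
    g=np.array([[a,b,c] for a in(-.08,.08) for b in(-.03,.03) for c in(z0,.04)])
    return R.from_euler('ZY',[yaw,-tilt]).apply(g)+p
S=8
def sil(c,boxes,shape):
    m=np.zeros(shape,np.uint8)
    for b in boxes: cv2.fillConvexPoly(m,cv2.convexHull((proj(c,b)*256).astype(np.int32)),255,lineType=cv2.LINE_AA,shift=8)
    return m
def fit(im,c,model,p0,sc,margin=8,mask=None):
    m=teal(im) if mask is None else mask
    s=sil(c,model(p0),m.shape)
    near=cv2.dilate(s,np.ones((2*margin+1,)*2))>0
    m=cv2.morphologyEx(m,cv2.MORPH_CLOSE,np.ones((5,5)));m=np.where(near,m,0).astype(float)
    f=lambda u:np.abs(sil(c,model(p0+u*sc),m.shape)-m).sum()/255
    r=minimize(f,np.zeros(len(p0)),method='Nelder-Mead',options=dict(initial_simplex=np.vstack([np.zeros(len(p0)),np.eye(len(p0))]),xatol=.01,maxiter=600))
    p=p0+r.x*sc;print('fit',p.round(4),'err px',r.fun.round(0),'of',m.sum()/255);return p,m
def stack(p):   # x,y,yaw of tray_1, shift of tray_2
    u=np.array([np.cos(p[2]),np.sin(p[2])])
    return [box([p[0],p[1],0],p[2]),box([*(p[:2]+p[3]*u),.033],p[2])]
def drain(p):   # drainer centre between trays
    v=np.array([-np.sin(p[2]),np.cos(p[2])])
    return [box([*(p[:2]+s*v),.075],p[2],np.radians(40)) for s in(.06,-.06)]
E
python3 - <<'E'
from h import *
d=pickle.load(open('im0.pkl','rb'));ct=cam(d['top'])
o,w=pickle.load(open('w1.pkl','rb'));cw=cam(w,o)
p0=np.array([.483,.123,.345,.036]);sc=np.array([.01,.01,.06,.004])
for im,c in((w,cw),(d['top'],ct)): p,m=fit(im,c,stack,p0,sc)
v=w['img'].copy()
def draw(im,c,boxes):
    v=im['img'][:,:,::-1].copy()
    cs,_=cv2.findContours(teal(im),0,2)
    for b in boxes: cv2.polylines(v,[cv2.convexHull(proj(c,b).round().astype(np.int32))],True,(0,0,255))
    return v
pw,_=fit(w,cw,stack,p0,sc)
pd,_=fit(d['top'],ct,drain,np.array([.485,-.275,.0]),np.array([.01,.01,.06]))
A=draw(w,cw,stack(pw))[95:275,235:325];B=draw(d['top'],ct,drain(pd))[200:290,298:393]
a=cv2.resize(A,(300,600),interpolation=0);b=cv2.resize(B,(500,474),interpolation=0);b=np.vstack([b,np.zeros((126,500,3),np.uint8)])
cv2.imwrite('pics/f1.png',np.hstack([a,b]))
E
```

```text
fit [0.4816 0.1292 0.3881 0.0267] err px 2684.0 of 4873.0
fit [0.4857 0.1287 0.4339 0.0219] err px 209.0 of 1423.0
fit [0.4816 0.1292 0.3881 0.0267] err px 2684.0 of 4873.0
fit [ 0.4798 -0.2719 -0.073 ] err px 497.0 of 2321.0
```

View pics/f1.png

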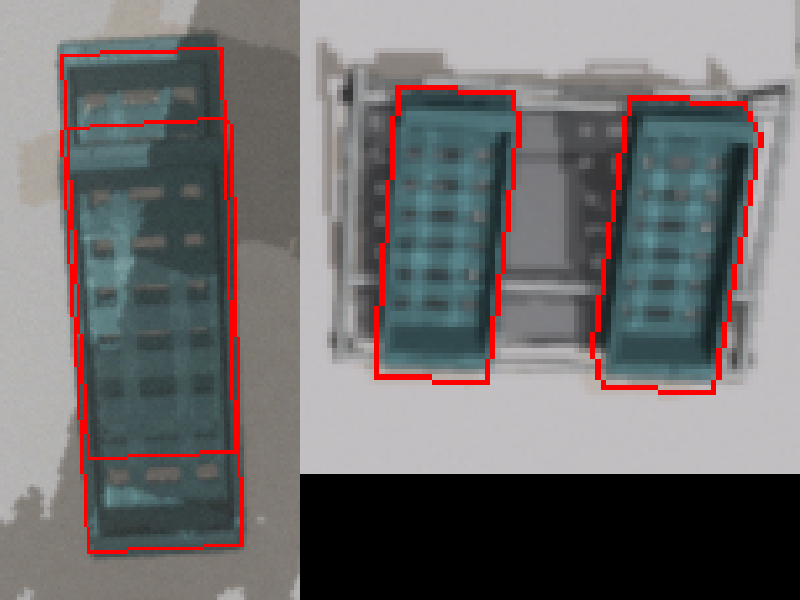

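```bash
cat >> h.py <<'E'
def teal(im):
    a=cv2.GaussianBlur(im['img'],(3,3),0).astype(float)
    return ((a[...,0]<.82*a[...,1])&(a[...,0]<.82*a[...,2])&(a[...,1]>12)).astype(np.uint8)*255
def corners(c,px,zs):
    return np.array([unproj(c,p,z) for p,z in zip(px,zs)])
E
python3 - <<'E'
from h import *
d=pickle.load(open('im0.pkl','rb'));ct=cam(d['top'])
o,w=pickle.load(open('w1.pkl','rb'));cw=cam(w,o)
p0=np.array([.483,.123,.345,.036]);sc=np.array([.01,.01,.06,.004])
P=corners(cw,np.array([[68,145],[233,138],[90,553],[242,545],[58,42],[218,38]])*.3+[235,95],[.073]*4+[.04]*2)
print(P.round(4)); print('T2 c',P[:4].mean(0).round(4),'L',np.linalg.norm(P[2:4].mean(0)-P[:2].mean(0)),'yaw',np.degrees(np.arctan2(*(P[2:4].mean(0)-P[:2].mean(0))[[1,0]])), 'step',np.linalg.norm(P[:2].mean(0)-P[4:].mean(0)))
pw,mw=fit(w,cw,stack,p0,sc); fit(d['top'],ct,stack,p0,sc)
pd,md=fit(d['top'],ct,drain,np.array([.485,-.275,.0]),np.array([.01,.01,.06]))
fit(d['side'],cam(d['side']),drain,np.array([.485,-.275,-.03]),np.array([.01,.01,.06]))
def draw(im,m,c,boxes):
    v=im['img'][:,:,::-1].copy(); v[m>0]=v[m>0]//2+[100,100,0]
    for b in boxes: cv2.polylines(v,[cv2.convexHull(proj(c,b).round().astype(np.int32))],True,(0,0,255))
    return v
A=draw(w,mw,cw,stack(pw))[95:275,235:325];B=draw(d['top'],md,ct,drain(pd))[200:290,298:393]
a=cv2.resize(A,(300,600),interpolation=0);b=cv2.resize(B,(500,474),interpolation=0);b=np.vstack([b,np.zeros((126,500,3),np.uint8)])
cv2.imwrite('pics/f2.png',np.hstack([a,b]))
E
```

```text
[[0.4471 0.086  0.073 ]
 [0.4256 0.1402 0.073 ]
 [0.5927 0.1433 0.073 ]
 [0.57   0.1982 0.073 ]
 [0.415  0.0694 0.04  ]
 [0.3939 0.1254 0.04  ]]
T2 c [0.5089 0.1419 0.073 ] L 0.15601273146309855 yaw 21.675396192606367 step 0.04852664758516223
fit [0.48   0.1271 0.4111 0.0289] err px 1751.0 of 5876.0
fit [0.4857 0.1283 0.4356 0.022 ] err px 216.0 of 1415.0
fit [ 0.4819 -0.2721 -0.0752] err px 497.0 of 2320.0
fit [ 0.4809 -0.2713 -0.1679] err px 305.0 of 2280.0
```

View pics/f2.png

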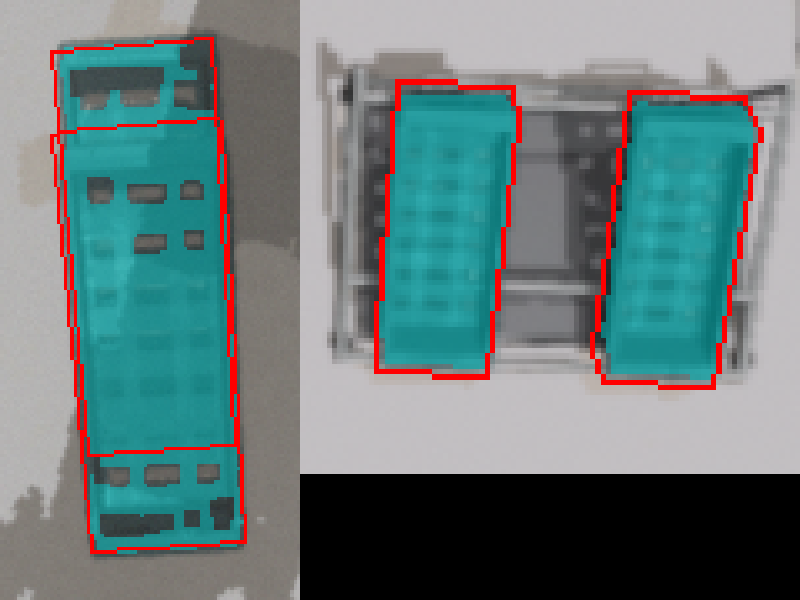

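```bash
python3 - <<'E'
from h import *
from scipy.optimize import least_squares
d=pickle.load(open('im0.pkl','rb'));ct=cam(d['top'])
o,w=pickle.load(open('w1.pkl','rb'));cw=cam(w,o)
print('wrist cam',cw[2].round(3),(cw[1]).round(3).tolist(),'top',ct[2].round(3))
pxw=np.array([[68,140],[233,133],[90,553],[242,545],[58,42],[218,38]])*.3+[235,95]
pxt=np.array([[187,338],[285,300],[85,98],[183,52],[220,408],[318,363]])/5+[165,195]
def pts(p):
    g=np.array([[-.08,-.03],[-.08,.03],[.08,-.03],[.08,.03]]);r=R.from_euler('z',p[2]).as_matrix()[:2,:2]
    a=g@r.T+p[:2];u=r[:,0]*p[3]
    return np.vstack([np.c_[a+u,[.073]*4],np.c_[a,[.04]*4][:2]])
for n,c,px in(('w',cw,pxw),('t',ct,pxt)):
    for flip in(0,1):
        q=px if flip==0 else px[[1,0,3,2,5,4]]
        r=least_squares(lambda p:(proj(c,pts(p))-q).ravel(),[.483,.123,.36,.036])
        print(n,flip,r.x.round(4),'res',r.fun.reshape(-1,2).round(1).tolist())
E
```

```text
wrist cam [0.417 0.101 0.473] [[-0.33, 0.911, 0.247], [0.944, 0.318, 0.087], [0.0, 0.262, -0.965]] top [ 0.323 -0.096  1.228]
w 0 [0.4781 0.1288 0.3867 0.0329] res [[-1.9, -0.5], [-0.4, -1.0], [-0.1, 0.8], [0.3, 1.1], [1.0, 0.6], [1.1, -0.7]]
w 1 [0.4791 0.1291 0.3892 0.033 ] res [[-51.5, 2.7], [48.9, -2.1], [-45.5, 4.1], [46.1, -0.5], [-47.1, 2.8], [48.9, -1.1]]
t 0 [0.4782 0.1226 0.3894 0.0356] res [[19.7, -7.3], [-19.6, 8.9], [19.4, -9.8], [-19.5, 7.6], [19.5, -8.8], [-19.4, 8.6]]
t 1 [0.4779 0.1227 0.3957 0.0356] res [[0.2, 0.3], [0.1, 1.4], [-0.5, -0.4], [-0.1, -1.3], [-0.0, 0.2], [0.4, -0.3]]
```

```bash
cat >> h.py <<'E'
def fit(im,c,model,p0,sc,margin=10):
    m=teal(im);p=np.array(p0,float)
    near=cv2.dilate(sil(c,model(p),m.shape),np.ones((2*margin+1,)*2))>0
    m=cv2.morphologyEx(np.where(near,m,0).astype(np.uint8),cv2.MORPH_CLOSE,np.ones((5,5)))
    cs=cv2.findContours(m,cv2.RETR_EXTERNAL,cv2.CHAIN_APPROX_NONE)[0]
    cs=[k for k in cs if cv2.contourArea(k)>150];m=cv2.drawContours(np.zeros_like(m),cs,-1,255,-1).astype(float)
    f=lambda p:np.abs(sil(c,model(p),m.shape)-m).sum()/255
    for k in(1,-.7,.5,-.3,.2):
        r=minimize(f,p,method='Nelder-Mead',options=dict(initial_simplex=np.vstack([p,p+k*np.diag(sc)]),xatol=1e-5,maxiter=400));p=r.x
    print('fit',p.round(4),'err px',r.fun.round(0),'of',m.sum()/255);return p,m
E
python3 - <<'E'
from h import *
d=pickle.load(open('im0.pkl','rb'));ct=cam(d['top'])
o,w=pickle.load(open('w1.pkl','rb'));cw=cam(w,o)
p0=np.array([.479,.126,.39,.036]);sc=np.array([.01,.01,.06,.004])
fit(w,cw,stack,p0,sc);fit(d['top'],ct,stack,p0,sc)
sm=lambda p:stack([*p,.036])
fit(w,cw,sm,p0[:3],sc[:3]);fit(d['top'],ct,sm,p0[:3],sc[:3])
fit(d['top'],ct,drain,[.48,-.272,-.07],sc[:3])
fit(d['side'],cam(d['side']),drain,[.48,-.272,-.07],sc[:3])
fit(d['side'],cam(d['side']),sm,p0[:3],sc[:3])
to(.54,.155,.28,112.3)
E
```

```text
fit [0.4798 0.1281 0.3897 0.0289] err px 845.0 of 6775.0
fit [0.4857 0.1283 0.4359 0.0218] err px 215.0 of 1415.0
fit [0.4796 0.127  0.4016] err px 1041.0 of 6775.0
fit [0.483  0.1274 0.4391] err px 299.0 of 1415.0
fit [ 0.4854 -0.2727 -0.0749] err px 497.0 of 2320.0
fit [ 0.481  -0.2714 -0.169 ] err px 305.0 of 2280.0
fit [0.4809 0.1345 0.594 ] err px 250.0 of 902.0
d [-6.93  0.91  6.94] turn -2.9 curyaw 109.37 pos [0.4777 0.1234 0.3495] t 1.45 q6 -1.81 F [0.1 0.6 0.3] open 0.0849 grip 0.0
```

Emit:
servo_tool([
  [[8.5,-3,0.4,3,-1.5],[8.5,-6.9,0.9,6.9,-2.9],[8.5,-6.9,0.9,6.9,-2.9],[8.5,-6.9,0.9,6.9,-2.9],[8.5,-6.9,0.9,6.9,-2.9]],
])

```text
t: 1.95
tool_pos: [0.54, 0.1551, 0.2824]
tool_rot: [-0.608, 3.08, -0.0]
contact_force: [0.4, 0.2, 0.5]
opening: 0.0851
grip_force: 0.0
```

```bash
cat >> h.py <<'E'
def sil(c,boxes,shape):
    m=np.zeros((shape[0]*4,shape[1]*4),np.uint8)
    for b in boxes: cv2.fillConvexPoly(m,cv2.convexHull((((proj(c,b)+.5)*4-.5)*256).astype(np.int32)),255,shift=8)
    return cv2.resize(m,shape[::-1],interpolation=cv2.INTER_AREA).astype(float)
def teal(im):
    a=im['img'].astype(float)
    return ((a[...,0]<.85*a[...,1])&(a[...,0]<.85*a[...,2])&(a[...,1]>10)).astype(np.uint8)*255
E
sed -i 's/np.ones((2\*margin+1,)\*2))>0/np.ones((2*margin+1,)*2))>0;/' h.py
python3 - <<'E'
from h import *
o2=ctrl.get_obs();w2=ctrl.get_image('wrist');pickle.dump((o2,w2),open('w2.pkl','wb'));c2=cam(w2,o2)
d=pickle.load(open('im0.pkl','rb'));ct=cam(d['top'])
o,w=pickle.load(open('w1.pkl','rb'));cw=cam(w,o)
p0=np.array([.479,.126,.39,.036]);sc=np.array([.01,.01,.06,.004])
fit(w,cw,stack,p0,sc);fit(d['top'],ct,stack,p0,sc)
p,m=fit(w2,c2,stack,p0,sc,25)
v=w2['img'][:,:,::-1].copy();e=cv2.Canny((m>0).astype(np.uint8)*255,50,100);v[e>0]=(0,255,255)
for b in stack(p): cv2.polylines(v,[cv2.convexHull(proj(c2,b).round().astype(np.int32))],True,(0,0,255))
P=proj(c2,np.vstack(stack(p)));x0,y0=np.maximum(P.min(0)-25,0).astype(int);x1,y1=(P.max(0)+25).astype(int)
v=v[y0:y1,x0:x1];s=min(780/v.shape[1],600/v.shape[0]);print(x0,y0,s)
cv2.imwrite('pics/f3.png',cv2.resize(v,None,fx=s,fy=s,interpolation=2))
to(.46,-.27,.36,90)
E
```

```text
fit [0.4782 0.1273 0.4008 0.0323] err px 201.0 of 7316.0
fit [0.482  0.1277 0.4064 0.0282] err px 93.0 of 1478.0
fit [0.4783 0.1273 0.4008 0.0327] err px 211.0 of 11702.0
216 5 2.4489795918367347
d [ 23.52 -36.27  -7.73] turn 22.3 curyaw 112.3 pos [0.5402 0.1549 0.2832] t 2.0 q6 -1.81 F [-0.9 -0.6  1. ] open 0.0851 grip 0.0
```

View pics/f3.png

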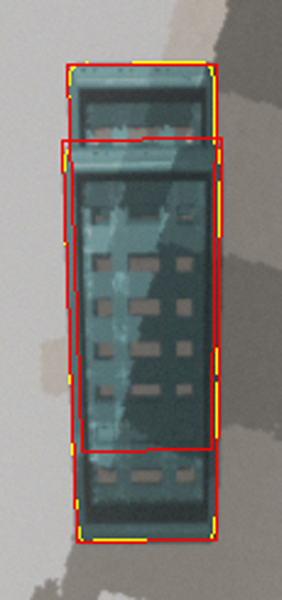

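The overlay is tight: tray_1 is at about (0.478, 0.127), yaw 22.9°, with tray_2 shifted 33 mm towards +x. Now the drainer.

Emit:
servo_tool([
  [[8.5,2.4,-3.6,-1.5,4.5],[8.5,4.8,-7.3,-3,9],[8.5,7.2,-11,-4.5,13.5],[8.5,9.6,-14.7,-6,18],[8.5,12,-18.4,-7.7,22.3]],
])

```text
t: 2.5
tool_pos: [0.4977, -0.0629, 0.361]
tool_rot: [0.006, 3.137, -0.002]
contact_force: [1.4, -1.4, 0.4]
opening: 0.0851
grip_force: 0.0
```

```bash
python3 -c "
from h import *
to(.46,-.27,.36,90)"
```

```text
d [  3.69 -20.73   0.11] turn -0.2 curyaw 89.78 pos [ 0.4977 -0.0629  0.361 ] t 2.5 q6 -1.84 F [ 1.4 -1.4  0.4] open 0.0851 grip 0.0
```

Emit:
servo_tool([
  [[8.5,0.8,-4.5,0,0],[8.5,1.6,-9,0,0],[8.5,2.4,-13.5,0,0],[8.5,3.2,-18,0,0],[8.5,3.7,-20.7,0,0]],
])

```text
t: 3.0
tool_pos: [0.4603, -0.271, 0.3606]
tool_rot: [0.006, 3.138, -0.005]
contact_force: [0.4, 0.2, -0.1]
opening: 0.0851
grip_force: 0.0
```

Emit:
servo_tool([
  [[8.5,0,0,0,0],[8.5,0,0,0,0]],
])

```text
t: 3.2
tool_pos: [0.4613, -0.2685, 0.3598]
tool_rot: [0.003, 3.139, -0.002]
contact_force: [0.6, -0.2, -0.4]
opening: 0.085
grip_force: 0.0
```

```bash
cat > dr.py <<'E'
from h import *
o2=ctrl.get_obs();w2=ctrl.get_image('wrist');pickle.dump((o2,w2),open('w3.pkl','wb'));c2=cam(w2,o2)
sc=np.array([.01,.01,.06])
d=pickle.load(open('im0.pkl','rb'))
fit(d['top'],cam(d['top']),drain,[.48,-.272,-.1],sc);fit(d['side'],cam(d['side']),drain,[.48,-.272,-.1],sc)
p,m=fit(w2,c2,drain,[.48,-.272,-.1],sc,25)
for s in(.06,-.06):
    q=np.array(p[:2])+s*np.array([-np.sin(p[2]),np.cos(p[2])])
    r,_=fit(w2,c2,lambda k:[box([k[0],k[1],.075],k[2],np.radians(40))],[*q,p[2]],sc,20)
    print('tray',r.round(4),'grip',(r[:2]-.030*np.sin(np.radians(40))*np.array([np.cos(r[2]),np.sin(r[2])])).round(4), 'yaw',np.degrees(r[2])+90)
v=w2['img'][:,:,::-1].copy();e=cv2.Canny((m>0).astype(np.uint8)*255,50,100);v[e>0]=(0,255,255)
for b in drain(p): cv2.polylines(v,[cv2.convexHull(proj(c2,b).round().astype(np.int32))],True,(0,0,255))
cv2.imwrite('pics/f4.png',cv2.resize(v,(800,600),interpolation=2))
E
python3 dr.py
```

```text
fit [ 0.4806 -0.2725 -0.0644] err px 249.0 of 2403.0
fit [ 0.4822 -0.2697 -0.1019] err px 252.0 of 2395.0
fit [ 0.4841 -0.2718 -0.0665] err px 1280.0 of 13356.0
fit [ 0.4905 -0.2112 -0.0643] err px 637.0 of 6636.0
tray [ 0.4905 -0.2112 -0.0643] grip [ 0.4713 -0.21  ] yaw 86.31365458875409
fit [ 0.4822 -0.3322 -0.0628] err px 614.0 of 6720.0
tray [ 0.4822 -0.3322 -0.0628] grip [ 0.4629 -0.331 ] yaw 86.4003768232858
```

View pics/f4.png

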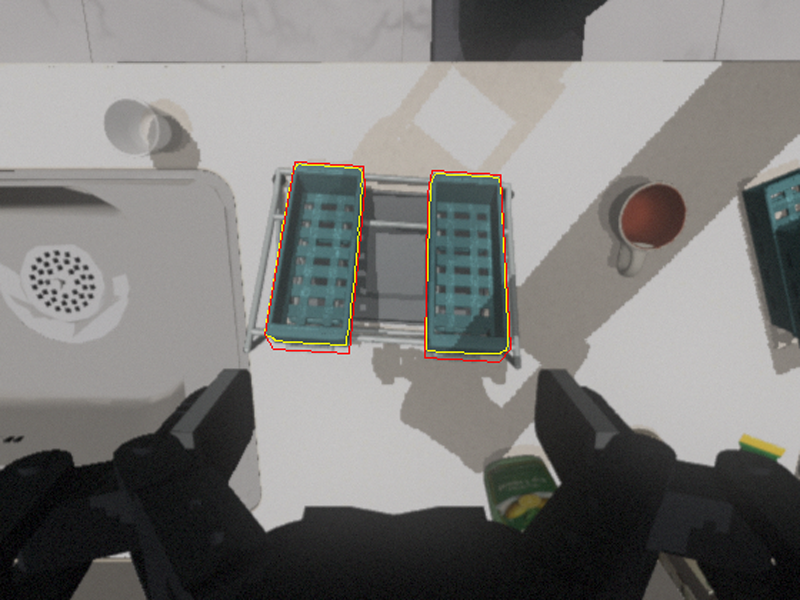

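The fit is centred on both trays, with model edges about 5 px long at each end. The left lane (y ≈ -0.21) has its grip point at (0.471, -0.210) and the right lane at (0.463, -0.331).

```bash
python3 -c "
from h import *
to(.4705,-.21,.2,86.3)"
```

```text
d [-0.85  5.8  15.95] turn 3.7 curyaw 89.95 pos [ 0.4616 -0.2678  0.3595] t 3.25 q6 -2.24 F [ 0.1  0.6 -0.3] open 0.0854 grip 0.0
```

Emit:
servo_tool([
  [[7.2,-0.3,2,4,1.5],[7.2,-0.6,4,8,3],[7.2,-0.85,5.8,12,3.7],[7.2,-0.85,5.8,16,3.7],[7.2,-0.85,5.8,16,3.7]],
])

```text
t: 3.75
tool_pos: [0.4673, -0.2065, 0.192]
tool_rot: [-0.098, -3.131, -0.009]
contact_force: [-1.0, 0.7, -1.0]
opening: 0.0722
grip_force: 0.0
```

Emit:
servo_tool([
  [[7.2,0,0,0,0],[7.2,0,0,0,0]],
])

```text
t: 3.95
tool_pos: [0.4717, -0.211, 0.2014]
tool_rot: [0.102, 3.135, -0.004]
contact_force: [-0.2, 0.7, 0.3]
opening: 0.0718
grip_force: 0.0
```

```bash
python3 -c "
from h import *
to(.4705,-.21,.099,86.3)"
```

```text
d [ 0.18  0.12 10.24] turn -0.0 curyaw 86.28 pos [ 0.4717 -0.211   0.2014] t 3.95 q6 -2.07 F [-0.2  0.7  0.3] open 0.0718 grip 0.0
```

Emit:
servo_tool([
  [[7.2,0.1,0.1,3.5,0],[7.2,0.1,0.1,6.5,0],[7.2,0.1,0.1,8.5,0],[7.2,0.1,0.1,9.7,0],[7.2,0.1,0.1,10.2,0]],
])

```text
t: 4.45
tool_pos: [0.47, -0.21, 0.0968]
tool_rot: [0.103, 3.138, -0.001]
contact_force: [-0.7, 0.4, 0.1]
opening: 0.0717
grip_force: 0.0
```

Emit:
servo_tool([
  [[7.2,0,0,0,0],[5.5,0,0,0,0],[5.5,0,0,0,0],[5.5,0,0,0,0],[5.5,0,0,0,0]],
], newtons=40)

```text
t: 4.95
tool_pos: [0.4704, -0.2102, 0.0979]
tool_rot: [0.103, 3.137, -0.003]
contact_force: [-1.4, 0.5, 6.4]
opening: 0.0592
grip_force: 44.1
```

```bash
python3 -c "
from h import *
to(.4705,-.21,.20,86.3)"
```

```text
d [ -0.04  -0.   -10.21] turn -0.0 curyaw 86.25 pos [ 0.4704 -0.2102  0.0979] t 4.95 q6 -2.07 F [-1.4  0.5  6.4] open 0.0592 grip 44.1
```

Emit:
servo_tool([
  [[5.5,0,0,-1.5,0],[5.5,0,0,-4,0],[5.5,0,0,-7,0],[5.5,0,0,-10,0],[5.5,0,0,-12,0]],
])

```text
t: 5.45
tool_pos: [0.4696, -0.2095, 0.2189]
tool_rot: [0.103, 3.138, -0.002]
contact_force: [0.2, -0.0, -1.1]
opening: 0.0595
grip_force: 43.5
```

Emit:
servo_tool([
  [[5.5,-2,2.5,-1,0],[5.5,-4,5,-1,0],[5.5,-6,7.5,-1,0],[5.5,-8,10,-1,0],[5.5,-10,12.5,-1,0]],
])

```text
t: 5.95
tool_pos: [0.5776, -0.09, 0.2263]
tool_rot: [-0.103, -3.139, -0.0]
contact_force: [0.4, -0.1, -1.2]
opening: 0.0595
grip_force: 43.7
```

Emit:
servo_tool([
  [[5.5,0,0,0,0],[5.5,0,0,0,0]],
])

```text
t: 6.15
tool_pos: [0.577, -0.0907, 0.2259]
tool_rot: [-0.101, -3.139, 0.0]
contact_force: [0.6, -0.5, -1.5]
opening: 0.0593
grip_force: 43.7
```

```bash
python3 - <<'E'
from h import *
to(.585,-.065,.08,86.3)
im=ctrl.get_image('side');cv2.imwrite('pics/s1.png',cv2.resize(im['img'][100:310,150:430,::-1],(800,600),interpolation=2))
E
```

```text
d [-0.65  2.61 14.59] turn 0.0 curyaw 86.33 pos [ 0.577  -0.0907  0.2259] t 6.15 q6 -1.79 F [ 0.6 -0.5 -1.5] open 0.0593 grip 43.7
```

View pics/s1.png

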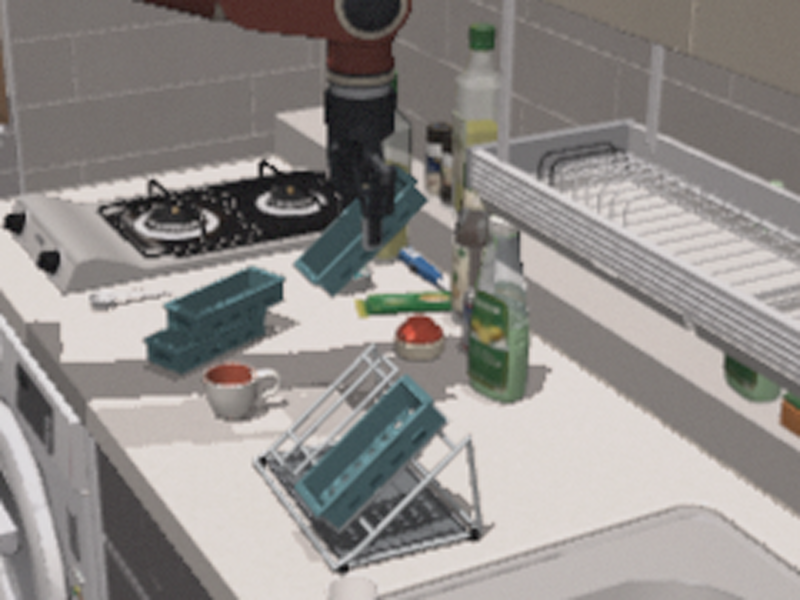

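The side picture shows the tray held at mid-length, still tilted by 40°, and clear of everything. I'll level it on the free worktop behind the mug.

Emit:
servo_tool([
  [[5.5,-0.3,1.3,4,0],[5.5,-0.6,2.6,8,0],[5.5,-0.6,2.6,11,0],[5.5,-0.6,2.6,13.5,0],[5.5,-0.6,2.6,14.6,0]],
], newtons=25)

```text
t: 6.7
tool_pos: [0.5823, -0.066, 0.0768]
tool_rot: [-0.105, -3.135, -0.001]
contact_force: [-0.9, -1.2, -1.9]
opening: 0.0595
grip_force: 43.7
```

Emit:
servo_tool([
  [[5.5,0,0,0.7,0],[5.5,0,0,1.4,0],[5.5,0,0,2.1,0],[5.5,0,0,2.5,0],[5.5,0,0,2.5,0]],
])

```text
t: 7.2
tool_pos: [0.5913, -0.0666, 0.0617]
tool_rot: [0.103, 3.125, -0.002]
contact_force: [4.9, 1.2, 10.5]
opening: 0.0595
grip_force: 44.2
```

```bash
python3 -c "
from h import *
to(.585,-.065,.032,86.3)"
```

```text
d [0.68 0.12 2.96] turn -0.1 curyaw 86.21 pos [ 0.5913 -0.0666  0.0617] t 7.2 q6 -1.74 F [ 4.9  1.2 10.5] open 0.0595 grip 44.2
```

Emit:
servo_tool([
  [[5.7,0,0,0,0],[5.7,0,0,0,0],[5.7,0,0,0.3,0],[5.7,0,0,0.6,0]],
], newtons=20)

```text
t: 7.6
tool_pos: [0.5943, -0.0668, 0.0584]
tool_rot: [0.104, 3.118, -0.003]
contact_force: [9.8, 3.9, 18.0]
opening: 0.0594
grip_force: 44.7
```

Emit:
servo_tool([
  [[5.85,0,0,-0.5,0],[5.85,0,0,-0.5,0]],
], newtons=20)

```text
t: 7.8
tool_pos: [0.5879, -0.0664, 0.0576]
tool_rot: [0.103, 3.133, -0.002]
contact_force: [3.5, 0.9, 10.6]
opening: 0.0595
grip_force: 43.9
```

Emit:
servo_tool([
  [[5.91,0,0,0,0],[5.91,0,0,0,0]],
])

```text
t: 8.0
tool_pos: [0.588, -0.0664, 0.0577]
tool_rot: [0.103, 3.133, -0.002]
contact_force: [2.0, 0.1, 10.4]
opening: 0.0594
grip_force: 43.9
```

Emit:
servo_tool([
  [[5.98,0,0,0,0],[5.5,0,0,0,0],[5.5,0,0,0,0]],
], newtons=20)

```text
t: 8.3
tool_pos: [0.5881, -0.0664, 0.0572]
tool_rot: [0.103, 3.132, -0.002]
contact_force: [4.4, 0.3, 7.1]
opening: 0.0598
grip_force: 22.7
```

Emit:
servo_tool([
  [[5.5,0,0,0.4,0],[5.5,0,0,0.8,0],[5.5,0,0,1.2,0],[5.5,0,0,1.6,0],[5.5,0,0,1.6,0]],
])

```text
t: 8.8
tool_pos: [0.5881, -0.0665, 0.0407]
tool_rot: [0.103, 3.132, -0.002]
contact_force: [3.3, 0.0, 5.5]
opening: 0.0595
grip_force: 22.1
```

Emit:
servo_tool([
  [[5.5,0,0,0.3,0],[5.5,0,0,0.5,0],[5.5,0,0,0.5,0]],
])

```text
t: 9.1
tool_pos: [0.59, -0.0668, 0.0375]
tool_rot: [0.103, 3.128, -0.003]
contact_force: [5.1, 0.6, 9.2]
opening: 0.0598
grip_force: 22.7
```

```bash
python3 -c "
from h import *
to(.585,-.065,.032,86.3)"
```

```text
d [0.52 0.14 0.54] turn -0.1 curyaw 86.22 pos [ 0.59   -0.0668  0.0375] t 9.1 q6 -1.74 F [5.1 0.6 9.2] open 0.0598 grip 22.7
```

Emit:
servo_tool([
  [[5.5,0,0,0.3,0],[5.5,0,0,0.6,0],[5.5,0,0,0.6,0]],
])

```text
t: 9.4
tool_pos: [0.5901, -0.0669, 0.0315]
tool_rot: [0.103, 3.128, -0.003]
contact_force: [6.3, -0.5, 9.0]
opening: 0.0597
grip_force: 23.3
```

Emit:
servo_tool([
  [[5.5,0,0,0.2,0],[5.5,0,0,0.3,0],[5.5,0,0,0.3,0]],
])

```text
t: 9.7
tool_pos: [0.5893, -0.0668, 0.0279]
tool_rot: [0.103, 3.13, -0.003]
contact_force: [5.7, -0.3, 7.7]
opening: 0.0596
grip_force: 23.3
```

```bash
cat > lev.py <<'E'
from h import *
import sys
to(.585,-.065,.032,86.3)
o=ctrl.get_obs();im=ctrl.get_image('side');c=cam(im)
M=R.from_rotvec(o['tool_rot']).as_matrix();yaw=np.arctan2(M[1,1],M[0,1])-np.pi/2
# params: own-x offset of tray vs TCP, own z of grip, tilt, with y fixed to TCP
def mod(p):
    r=R.from_euler('ZY',[yaw,-p[2]]);return [box(o['tool_pos']+[0,p[3],0]-r.apply([p[0],0,p[1]]),yaw,p[2])]
for t0 in(0,.2,.4): fit(im,c,mod,[0,.031,t0,0],np.array([.006,.004,.1,.004]),14)
v=im['img'][:,:,::-1];cv2.imwrite('pics/lev_%d.png'%int(o['t']*100),v)
E
python3 lev.py
```

```text
d [ 0.44  0.15 -0.42] turn -0.1 curyaw 86.23 pos [ 0.5893 -0.0668  0.0279] t 9.7 q6 -1.74 F [ 5.7 -0.3  7.7] open 0.0596 grip 23.3
fit [ 1.000e-04  4.260e-02 -4.767e-01 -3.250e-02] err px 701.0 of 1160.0
fit [-0.0161  0.0478 -0.4664 -0.0099] err px 809.0 of 1259.0
fit [-0.0301  0.0534 -0.465   0.008 ] err px 923.0 of 1363.0
```

Emit:
servo_tool([
  [[6.1,0,0,0,0],[6.4,0,0,0,0],[7.4,0,0,0,0],[7.4,0,0,-1,0],[7.4,0,0,-3,0]],
])

```text
t: 10.25
tool_pos: [0.5828, -0.0652, 0.0521]
tool_rot: [-0.103, -3.135, -0.002]
contact_force: [0.4, 0.4, 0.0]
opening: 0.0738
grip_force: 0.0
```

Emit:
servo_tool([
  [[7.4,0,0,-5,0],[7.4,0,0,-10,0],[7.4,0,0,-14,0],[7.4,0,0,-16,0],[7.4,0,0,-16,0]],
])

```text
t: 10.75
tool_pos: [0.587, -0.0661, 0.2193]
tool_rot: [0.102, 3.131, -0.003]
contact_force: [0.9, 0.5, 0.4]
opening: 0.0735
grip_force: 0.0
```

```bash
cat > flat.py <<'E'
from h import *
o=ctrl.get_obs();im=ctrl.get_image('wrist');c=cam(im,o);pickle.dump((o,im),open('wf.pkl','wb'))
for k in((.59,-.067,-.064),(.60,-.067,-.0)):
    r,m=fit(im,c,lambda k:[box([k[0],k[1],0],k[2])],k,np.array([.01,.01,.06]),25)
print('yaw',np.degrees(r[2])+90)
r4,m=fit(im,c,lambda k:[box([k[0],k[1],0],k[2],k[3])],[*r,0],np.array([.01,.01,.06,.05]),25)
to(r[0],r[1],.028,np.degrees(r[2])+90)
E
python3 flat.py
```

```text
fit [ 0.5937 -0.0673 -0.0659] err px 288.0 of 10596.0
fit [ 0.5937 -0.0672 -0.0659] err px 287.0 of 10596.0
yaw 86.22387888934757
fit [ 0.5922 -0.0672 -0.0661 -0.063 ] err px 227.0 of 10596.0
d [-0.74 -0.07 18.81] turn 0.0 curyaw 86.25 pos [ 0.5856 -0.0658  0.2161] t 10.8 q6 -1.74 F [-0.3  0.1  0.2] open 0.074 grip 0.0
```

Emit:
servo_tool([
  [[7.4,-0.8,-0.1,4,0],[7.4,-0.8,-0.1,8,0],[7.4,-0.8,-0.1,12,0],[7.4,-0.8,-0.1,15.5,0],[7.4,-0.8,-0.1,17,0]],
])

```text
t: 11.3
tool_pos: [0.5878, -0.066, 0.0369]
tool_rot: [-0.103, -3.129, -0.004]
contact_force: [-0.8, 0.1, -0.5]
opening: 0.0737
grip_force: 0.0
```

Emit:
servo_tool([
  [[7.4,0,0,0.8,0],[7.4,0,0,1.5,0],[7.4,0,0,1.7,0]],
])

```text
t: 11.6
tool_pos: [0.5935, -0.0673, 0.0275]
tool_rot: [0.103, 3.139, -0.0]
contact_force: [0.2, 0.4, -0.7]
opening: 0.074
grip_force: 0.0
```

```bash
python3 -c "
from h import *
to(.5937,-.067,.028,86.2)"
```

```text
d [-0.02  0.03 -0.05] turn 0.1 curyaw 86.25 pos [ 0.5935 -0.0673  0.0275] t 11.6 q6 -1.74 F [ 0.2  0.4 -0.7] open 0.074 grip 0.0
```

Emit:
servo_tool([
  [[5.5,0,0,0,0],[5.5,0,0,0,0],[5.5,0,0,0,0],[5.5,0,0,0,0],[5.5,0,0,0,0]],
], newtons=40)

```text
t: 12.1
tool_pos: [0.594, -0.0674, 0.0284]
tool_rot: [0.103, 3.137, -0.001]
contact_force: [-0.6, -0.4, 6.3]
opening: 0.0596
grip_force: 45.2
```

Emit:
servo_tool([
  [[5.5,0,0,-1,-4],[5.5,0,0,-4,-10],[5.5,0,0,-8,-16],[5.5,0,0,-12,-22],[5.5,0,0,-14,-26.7]],
])

```text
t: 12.6
tool_pos: [0.594, -0.0674, 0.1705]
tool_rot: [-0.63, 3.074, -0.003]
contact_force: [1.4, 0.3, -0.7]
opening: 0.0597
grip_force: 44.5
```

```bash
python3 -c "
from h import *
to(.4752,.126,.16,112.96)"
```

```text
d [ 3.32 22.45  0.98] turn 0.2 curyaw 113.17 pos [ 0.594  -0.0674  0.1705] t 12.6 q6 -2.21 F [ 1.4  0.3 -0.7] open 0.0597 grip 44.5
```

Emit:
servo_tool([
  [[5.5,0.6,4,0.2,0],[5.5,1.2,8,0.4,0],[5.5,1.8,12,0.6,0],[5.5,2.4,16,0.8,0.2],[5.5,2.9,19.5,1,0.2]],
])

```text
t: 13.1
tool_pos: [0.4881, 0.1025, 0.1557]
tool_rot: [0.619, -3.078, -0.001]
contact_force: [-0.6, 0.8, -1.9]
opening: 0.0593
grip_force: 44.5
```

Emit:
servo_tool([
  [[5.5,0.3,2,0,0],[5.5,0.4,2.9,0,0],[5.5,0.4,2.9,0,0],[5.5,0.4,2.9,0,0]],
])

```text
t: 13.5
tool_pos: [0.4755, 0.1258, 0.1568]
tool_rot: [0.619, -3.08, 0.001]
contact_force: [0.6, -0.5, -1.7]
opening: 0.0592
grip_force: 44.5
```

```bash
python3 -c "
from h import *
to(.4752,.126,.11,112.96)"
```

```text
d [0.02 0.03 4.68] turn -0.2 curyaw 112.73 pos [0.4755 0.1258 0.1568] t 13.5 q6 -1.86 F [ 0.6 -0.5 -1.7] open 0.0592 grip 44.5
```

Emit:
servo_tool([
  [[5.5,0,0,1.5,-0.2],[5.5,0,0,3,-0.2],[5.5,0,0,4,-0.2],[5.5,0,0,4.6,-0.2],[5.5,0,0,4.7,-0.2]],
])

```text
t: 14.0
tool_pos: [0.4743, 0.126, 0.1081]
tool_rot: [0.624, -3.076, -0.0]
contact_force: [-0.5, -0.5, -1.6]
opening: 0.0595
grip_force: 44.6
```

Emit:
servo_tool([
  [[5.5,0,0,0.5,0],[5.5,0,0,0.9,0],[5.5,0,0,1.2,0],[5.5,0,0,1.4,0],[5.5,0,0,1.5,0]],
])

```text
t: 14.5
tool_pos: [0.4752, 0.1263, 0.0948]
tool_rot: [-0.625, 3.079, -0.0]
contact_force: [0.2, -0.3, -1.1]
opening: 0.0594
grip_force: 44.6
```

```bash
python3 -c "
from h import *
to(.4752,.126,.0944,112.96)"
```

```text
d [ 0.01 -0.03  0.04] turn -0.0 curyaw 112.95 pos [0.4752 0.1263 0.0948] t 14.5 q6 -1.86 F [ 0.2 -0.3 -1.1] open 0.0594 grip 44.6
```

Emit:
servo_tool([
  [[5.5,0,0,0.1,0],[5.5,0,0,0.15,0],[5.5,0,0,0.15,0]],
])

```text
t: 14.8
tool_pos: [0.4754, 0.1264, 0.0944]
tool_rot: [0.625, -3.079, 0.0]
contact_force: [-3.8, 0.3, 5.5]
opening: 0.0593
grip_force: 45.4
```

Emit:
servo_tool([
  [[6.1,0,0,0,0],[6.4,0,0,0,0],[7.2,0,0,0,0],[7.2,0,0,0,0],[7.2,0,0,-1.5,0]],
])

```text
t: 15.3
tool_pos: [0.4734, 0.1261, 0.1065]
tool_rot: [0.624, -3.074, -0.001]
contact_force: [0.1, 0.1, -0.2]
opening: 0.0718
grip_force: 0.0
```

Emit:
servo_tool([
  [[7.2,0,0,-4,0],[7.2,-3,1,-8,0],[7.2,-6.5,1,-12,0],[7.2,-6.5,1,-14,0],[7.2,-6.5,1,-14,0]],
])

```text
t: 15.8
tool_pos: [0.5341, 0.1616, 0.2548]
tool_rot: [-0.624, 3.069, -0.001]
contact_force: [-0.0, -0.2, 0.3]
opening: 0.0719
grip_force: 0.0
```

```bash
cat > st.py <<'E'
from h import *
o=ctrl.get_obs();im=ctrl.get_image('wrist');c=cam(im,o);pickle.dump((o,im),open('wst%d.pkl'%(o['t']*10),'wb'))
def st3(p):  # top tray pose x,y,yaw,z  over fixed lower trays
    u=np.array([np.cos(.4008),np.sin(.4008)]);a=np.array([.4783,.1273])
    return [box([*a,0],.4008),box([*(a+.0325*u),.033],.4008),box([p[0],p[1],p[3]],p[2])]
for z in(.066,.073):
    fit(im,c,lambda p:st3([*p,z]),[.4752,.126,.4008],np.array([.008,.008,.05]),20)
r,m=fit(im,c,st3,[.4752,.126,.4008,.066],np.array([.008,.008,.05,.006]),20)
to(.46,-.29,.3,86.3)
v=im['img'][:,:,::-1].copy();cv2.imwrite('pics/st.png',v)
E
python3 st.py
```

```text
fit [0.4722 0.1243 0.3994] err px 183.0 of 17672.0
fit [0.467  0.1225 0.4062] err px 552.0 of 17672.0
fit [0.4726 0.1244 0.3993 0.0645] err px 169.0 of 17672.0
d [ 24.25 -38.72  -4.91] turn 26.7 curyaw 112.96 pos [0.5325 0.1612 0.2516] t 15.85 q6 -1.81 F [-0.2  0.3 -0.6] open 0.0718 grip 0.0
```

Tray seated (fitted z ≈ 0.065, contact exactly at the expected height). Now the second one.

Emit:
servo_tool([
  [[7.2,2.4,-3.9,-1.5,5],[7.2,4.8,-7.8,-3,10],[7.2,7.2,-11.7,-4,15],[7.2,9.6,-15.6,-5,20],[7.2,12,-19.5,-5,26.6]],
])

```text
t: 16.35
tool_pos: [0.4956, -0.0671, 0.2986]
tool_rot: [0.107, 3.139, -0.0]
contact_force: [0.9, -0.4, -0.0]
opening: 0.0717
grip_force: 0.0
```

```bash
python3 -c "
from h import *
to(.4625,-.331,.24,86.4)"
```

```text
d [  1.51 -26.56   5.86] turn -0.3 curyaw 86.11 pos [ 0.4956 -0.0671  0.2986] t 16.35 q6 -1.79 F [ 0.9 -0.4 -0. ] open 0.0717 grip 0.0
```

Emit:
servo_tool([
  [[7.2,0.3,-4.8,1,0],[7.2,0.6,-9.6,2,0],[7.2,0.9,-14.4,3,0],[7.2,1.2,-19,4,0],[7.2,1.4,-23.5,5,-0.3]],
])

```text
t: 16.85
tool_pos: [0.4658, -0.3003, 0.2462]
tool_rot: [-0.093, -3.138, -0.003]
contact_force: [0.1, 0.7, -0.8]
opening: 0.0718
grip_force: 0.0
```

Emit:
servo_tool([
  [[7.2,0.1,-2,0.5,0],[7.2,0.1,-3,0.9,0],[7.2,0.1,-3,0.9,0],[7.2,0.1,-3,0.9,0]],
])

```text
t: 17.25
tool_pos: [0.4652, -0.3277, 0.2392]
tool_rot: [-0.09, -3.14, -0.001]
contact_force: [-0.4, 0.8, -0.5]
opening: 0.0721
grip_force: 0.0
```

```bash
python3 -c "
from h import *
to(.4625,-.331,.098,86.4)"
```

```text
d [ 0.25 -0.36 14.12] turn 0.3 curyaw 86.72 pos [ 0.4652 -0.3277  0.2392] t 17.25 q6 -2.26 F [-0.4  0.8 -0.5] open 0.0721 grip 0.0
```

Emit:
servo_tool([
  [[7.2,0.2,-0.3,4,0.3],[7.2,0.2,-0.3,8,0.3],[7.2,0.2,-0.3,11,0.3],[7.2,0.2,-0.3,13,0.3],[7.2,0.2,-0.3,14.1,0.3]],
])

```text
t: 17.75
tool_pos: [0.4626, -0.3295, 0.0966]
tool_rot: [-0.096, -3.138, -0.003]
contact_force: [-0.0, -0.0, -0.2]
opening: 0.0715
grip_force: 0.0
```

Emit:
servo_tool([
  [[7.2,0,0,0,0],[5.5,0,0,0,0],[5.5,0,0,0,0],[5.5,0,0,0,0],[5.5,0,0,0,0]],
], newtons=22)

```text
t: 18.25
tool_pos: [0.4636, -0.3325, 0.1]
tool_rot: [0.1, 3.138, -0.002]
contact_force: [-0.6, 0.8, 3.5]
opening: 0.0598
grip_force: 28.1
```

Emit:
servo_tool([
  [[5.5,0,0,-1,0],[5.5,0,0,-3,0],[5.5,0,0,-6,0],[5.5,0,0,-9,0],[5.5,0,0,-12,0]],
])

```text
t: 18.75
tool_pos: [0.4624, -0.3318, 0.2198]
tool_rot: [-0.1, -3.14, -0.0]
contact_force: [0.5, -0.6, -1.1]
opening: 0.0594
grip_force: 27.7
```

```bash
python3 -c "
from h import *
to(.585,-.065,.22,86.3)"
```

```text
d [-10.53  27.41  -0.03] turn 0.0 curyaw 86.34 pos [ 0.4624 -0.3318  0.2198] t 18.75 q6 -2.26 F [ 0.5 -0.6 -1.1] open 0.0594 grip 27.7
```

Emit:
servo_tool([
  [[5.5,-1.6,4.2,-0.5,0],[5.5,-3.2,8.4,-0.5,0],[5.5,-4.8,12.6,-0.5,0],[5.5,-6.4,16.8,-0.5,0],[5.5,-8,21,-0.5,0]],
])

```text
t: 19.25
tool_pos: [0.5563, -0.1259, 0.2239]
tool_rot: [0.101, 3.14, -0.001]
contact_force: [0.7, -0.4, -1.1]
opening: 0.0592
grip_force: 27.7
```

Emit:
servo_tool([
  [[5.5,-1.3,3.4,0,0],[5.5,-2.5,6.4,2,0],[5.5,-2.5,6.4,6,0],[5.5,-2.5,6.4,10,0],[5.5,-2.5,6.4,12.5,0]],
])

```text
t: 19.75
tool_pos: [0.5832, -0.0643, 0.0952]
tool_rot: [-0.099, -3.136, -0.001]
contact_force: [-1.1, 0.5, -2.3]
opening: 0.0599
grip_force: 27.6
```

Emit:
servo_tool([
  [[5.5,0,0,1,0],[5.5,0,0,1.8,0],[5.5,0,0,2.6,0],[5.5,0,0,3.4,0],[5.5,0,0,3.6,0]],
])

```text
t: 20.25
tool_pos: [0.5888, -0.0656, 0.0662]
tool_rot: [0.101, 3.131, -0.0]
contact_force: [3.3, 1.4, 8.7]
opening: 0.0599
grip_force: 28.3
```

```bash
python3 -c "
from h import *
to(.585,-.065,.03,86.3)"
```

```text
d [0.41 0.03 3.61] turn -0.0 curyaw 86.3 pos [ 0.5888 -0.0656  0.0662] t 20.25 q6 -1.74 F [3.3 1.4 8.7] open 0.0599 grip 28.3
```

Emit:
servo_tool([
  [[5.5,0,0,0.4,0],[5.5,0,0,0.8,0],[5.5,0,0,1.2,0],[5.5,0,0,1.6,0],[5.5,0,0,2,0]],
])

```text
t: 20.75
tool_pos: [0.5935, -0.0668, 0.0505]
tool_rot: [0.1, 3.12, -0.005]
contact_force: [5.9, -1.1, 9.4]
opening: 0.0598
grip_force: 27.7
```

Emit:
servo_tool([
  [[5.5,0,0,0.3,0],[5.5,0,0,0.6,0],[5.5,0,0,0.9,0],[5.5,0,0,1.2,0],[5.5,0,0,1.2,0]],
])

```text
t: 21.25
tool_pos: [0.593, -0.0668, 0.0377]
tool_rot: [0.1, 3.122, -0.004]
contact_force: [7.6, -0.1, 11.7]
opening: 0.0591
grip_force: 27.9
```

Emit:
servo_tool([
  [[5.5,0,0,0.3,0],[5.5,0,0,0.5,0],[5.5,0,0,0.7,0],[5.5,0,0,0.7,0]],
])

```text
t: 21.65
tool_pos: [0.5928, -0.0669, 0.0305]
tool_rot: [0.1, 3.123, -0.005]
contact_force: [6.5, -0.7, 11.1]
opening: 0.0598
grip_force: 28.6
```

Emit:
servo_tool([
  [[6.1,0,0,0,0],[6.4,0,0,0,0],[7.4,0,0,0,0],[7.4,0,0,-1,0],[7.4,0,0,-3,0]],
])

```text
t: 22.15
tool_pos: [0.583, -0.0647, 0.0517]
tool_rot: [-0.1, -3.135, -0.002]
contact_force: [-0.3, 0.2, 0.1]
opening: 0.0738
grip_force: 0.0
```

Emit:
servo_tool([
  [[7.4,0,0,-5,0],[7.4,0,0,-10,0],[7.4,0,0,-14,0],[7.4,0,0,-16,0],[7.4,0,0,-16,0]],
])

```text
t: 22.65
tool_pos: [0.5871, -0.0656, 0.2188]
tool_rot: [0.1, 3.132, -0.003]
contact_force: [-0.3, -0.9, 0.3]
opening: 0.0742
grip_force: 0.0
```

```bash
python3 flat.py
```

```text
fit [ 0.5972 -0.0674 -0.0674] err px 322.0 of 10517.0
fit [ 0.5971 -0.0674 -0.0653] err px 323.0 of 10517.0
yaw 86.26021682310635
fit [ 0.5963 -0.0673 -0.0649 -0.0462] err px 273.0 of 10517.0
d [-1.08 -0.12 18.75] turn 0.1 curyaw 86.35 pos [ 0.5858 -0.0653  0.2155] t 22.7 q6 -1.74 F [-0.  -0.1 -0.7] open 0.074 grip 0.0
```

Emit:
servo_tool([
  [[7.4,-0.9,-0.1,4,0],[7.4,-0.9,-0.1,8,0],[7.4,-0.9,-0.1,12,0],[7.4,-0.9,-0.1,15.5,0],[7.4,-0.9,-0.1,17,0]],
])

```text
t: 23.2
tool_pos: [0.589, -0.0655, 0.0364]
tool_rot: [-0.1, -3.129, -0.004]
contact_force: [-0.4, 0.2, -0.7]
opening: 0.074
grip_force: 0.0
```

Emit:
servo_tool([
  [[7.4,0,0,0.8,0],[7.4,0,0,1.5,0],[7.4,0,0,1.7,0],[5.5,0,0,1.7,0],[5.5,0,0,1.7,0]],
], newtons=40)

```text
t: 23.7
tool_pos: [0.5952, -0.067, 0.028]
tool_rot: [0.1, 3.137, -0.001]
contact_force: [0.0, 0.1, -0.9]
opening: 0.0597
grip_force: 44.1
```

Emit:
servo_tool([
  [[5.5,0,0,0,0],[5.5,0,0,0,0],[5.5,0,0,0,0]],
])

```text
t: 24.0
tool_pos: [0.5951, -0.067, 0.0279]
tool_rot: [0.1, 3.137, -0.001]
contact_force: [-0.0, 0.7, 5.6]
opening: 0.0592
grip_force: 44.9
```

Emit:
servo_tool([
  [[5.5,0,0,-1,-4],[5.5,0,0,-4,-10],[5.5,0,0,-8,-16],[5.5,0,0,-12,-22],[5.5,0,0,-16,-26.6]],
])

```text
t: 24.5
tool_pos: [0.593, -0.0665, 0.1868]
tool_rot: [0.63, -3.076, -0.001]
contact_force: [-0.3, 0.1, -1.7]
opening: 0.0597
grip_force: 44.2
```

```bash
python3 -c "
from h import *
to(.5056,.1383,.19,112.9)"
```

```text
d [-2.000e-02  2.227e+01 -3.000e-01] turn 0.3 curyaw 113.16 pos [ 0.593  -0.0665  0.1868] t 24.5 q6 -2.21 F [-0.3  0.1 -1.7] open 0.0597 grip 44.2
```

Emit:
servo_tool([
  [[5.5,0,4,0,0],[5.5,0,8,0,0],[5.5,0,12,0,0],[5.5,0,16,0,0],[5.5,0,19.5,0,0.2]],
])

```text
t: 25.0
tool_pos: [0.5163, 0.1143, 0.1854]
tool_rot: [0.619, -3.078, -0.001]
contact_force: [0.1, 0.1, -2.7]
opening: 0.0591
grip_force: 44.2
```

Emit:
servo_tool([
  [[5.5,0,2,0.5,0],[5.5,0,2.8,1.5,0],[5.5,0,2.8,2.5,0],[5.5,0,2.8,3.2,0],[5.5,0,2.8,3.2,0]],
])

```text
t: 25.5
tool_pos: [0.5063, 0.1375, 0.1521]
tool_rot: [0.617, -3.077, 0.0]
contact_force: [0.2, -0.2, -1.7]
opening: 0.0594
grip_force: 44.3
```

```bash
python3 -c "
from h import *
to(.5056,.1383,.142,112.9)"
```

```text
d [0.03 0.1  1.01] turn -0.2 curyaw 112.67 pos [0.5063 0.1375 0.1521] t 25.5 q6 -1.84 F [ 0.2 -0.2 -1.7] open 0.0594 grip 44.3
```

Emit:
servo_tool([
  [[5.5,0,0.1,0.5,-0.2],[5.5,0,0.1,1,-0.2],[5.5,0,0.1,1.4,-0.2],[5.5,0,0.1,1.7,-0.2],[5.5,0,0.1,1.9,-0.2]],
])

```text
t: 26.0
tool_pos: [0.5066, 0.1395, 0.135]
tool_rot: [0.625, -3.079, -0.0]
contact_force: [-0.4, -0.0, -1.6]
opening: 0.0595
grip_force: 44.3
```

Emit:
servo_tool([
  [[5.5,0,0,0.2,0],[5.5,0,0,0.4,0],[5.5,0,0,0.5,0],[5.5,0,0,0.5,0]],
])

```text
t: 26.4
tool_pos: [0.5066, 0.1396, 0.1302]
tool_rot: [0.625, -3.079, 0.0]
contact_force: [0.6, 0.1, -0.7]
opening: 0.0596
grip_force: 44.3
```

Emit:
servo_tool([
  [[5.5,0,0,0.15,0],[5.5,0,0,0.3,0],[5.5,0,0,0.4,0],[5.5,0,0,0.4,0]],
])

```text
t: 26.8
tool_pos: [0.5069, 0.1397, 0.1268]
tool_rot: [-0.625, 3.078, 0.0]
contact_force: [-1.2, 0.2, 1.2]
opening: 0.0594
grip_force: 44.5
```

Seated height reached (0.127), so I'll release and check.

Emit:
servo_tool([
  [[6.1,0,0,0,0],[6.4,0,0,0,0],[7.2,0,0,0,0],[7.2,0,0,0,0],[7.2,0,0,-1.5,0]],
])

```text
t: 27.3
tool_pos: [0.505, 0.1393, 0.1394]
tool_rot: [0.624, -3.074, -0.001]
contact_force: [-0.5, 0.1, -0.4]
opening: 0.0721
grip_force: 0.0
```

Emit:
servo_tool([
  [[7.2,0,0,-4,0],[7.2,-1,1,-8,0],[7.2,-3,1,-12,0],[7.2,-3,1,-14,0],[7.2,-3,1,-14,0]],
])

```text
t: 27.8
tool_pos: [0.5327, 0.161, 0.2876]
tool_rot: [-0.624, 3.069, -0.001]
contact_force: [0.6, 0.7, -0.3]
opening: 0.0719
grip_force: 0.0
```

```bash
python3 - <<'E'
from h import *
o=ctrl.get_obs();im=ctrl.get_image('wrist');c=cam(im,o)
u=np.array([np.cos(.4008),np.sin(.4008)]);a=np.array([.4783,.1273])
def st4(p): return [box([*a,0],.4008),box([*(a+.0325*u),.033],.4008),box([.4724,.1243,.066],.4),box([p[0],p[1],p[3]],p[2])]
fit(im,c,st4,[.506,.139,.4,.099],np.array([.008,.008,.05,.006]),25)
fit(im,c,lambda p:st4([*p,.099]),[.506,.139,.4],np.array([.008,.008,.05]),25)
to(.5,.14,.3)
s=ctrl.get_image('side')['img'][:,:,::-1];i=im['img'][:,:,::-1]
cv2.imwrite('pics/end.png',np.hstack([cv2.resize(s[150:250,180:280],(400,400),interpolation=2),cv2.resize(i[0:300,130:430],(400,400),interpolation=2)]))
E
```

```text
fit [0.5075 0.1391 0.398  0.0966] err px 623.0 of 17319.0
fit [0.5066 0.1387 0.398 ] err px 665.0 of 17319.0
d [ 3.69 -0.69 -1.58] turn 0 curyaw 112.96 pos [0.5314 0.1607 0.2844] t 27.85 q6 -1.81 F [ 0.8  0.3 -0.7] open 0.072 grip 0.0
```

View pics/end.png

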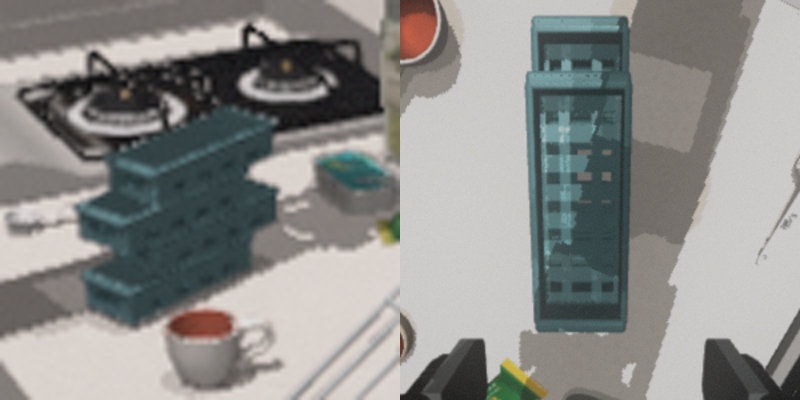

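The picture shows four level trays, staggered alternately and seated. The fitted top tray is at z ≈ 0.097–0.099 and (0.507, 0.139), straight above tray_2. The cup has not moved. Handing in.

```bash
python3 -c "
from station import ctrl
print(ctrl.finish_job())"
```

```text
the job is handed in; nothing more can be done
None
```

I stacked both drainer trays on the two that were there, alternately staggered, seated, level and released, and handed the job in at about 28 s of the 58 s; the hand-in returned no verdict.

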